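# Latch the lamp house onto its microscope port

## Task

The lamp house stands loose on its service rail in front of the white microscope port housing. Draw the toggle latch's wire bail over the keeper on top of the lamp house so that its crossbar sits hooked behind the keeper's lip, then press the latch lever over center until it lies fully home, so that the latch alone keeps the lamp house drawn up against the seal. Work gently and by feel: draw the crossbar back only until it just bears on the keeper without dragging the lamp house along, do not lean hard on the lever, do not shove the lamp house with the hand, and leave the other things on the bench alone.

Things in the scene. Friction and masses are not known exactly. Their poses are not given: they have to be found in the camera images.
- mount: fixed aluminium rail plate (300 x 110 x 12 mm, x -120 to 180) with the white port housing (x -110 to 20, 110 wide, flat top 100 mm above the bench) and a soft seal ring (x 20 to 28). Origin on the bench right below the lever's pivot pin (pin along y at x 0, z 112 mm); x runs along the rail from the port housing to the lamp house, z up
- lamp: lamp house: grey finned metal box, 110 x 100 mm in plan, flat top 100 mm above the bench, sliding along mount x only; springs push it off the port with 3.5 N per mm, sliding friction 3.5 N. Origin on the bench under the middle of its face towards the port, axes as mount. Origin at mount x 37 to 39 mm at rest; drawn up by the latch at 28 mm, 5 mm more or less depending on the keeper
- keeper_seat (a point): point on the lamp house's top, where the far face of the steel keeper's wall (where a hooked crossbar bears) is on average. The keeper (30 mm wide in y, wall 5 mm thick, 14 mm high, its lip reaching 2.5 mm further, away from the latch, gap under the lip 10.5 mm) is bolted in a slot up to 5 mm either way along x from this point; that is NOT measured: find it by feel
- bail: steel wire bail: two arms 56 mm apart, 78 mm long, hinged on a pin across the lever 20 mm from the lever's pivot, joined at the far end by the crossbar, with a ball knob to hold. Origin mid-pin; x along the arms, z to the knob's side. Stiff hinge (0.045 Nm): it keeps its angle to the lever, so it lifts off as the lever turns unless its crossbar is already drawn back under the lip
- crossbar (a point): middle of the bail's crossbar, a round bar 6 mm thick along y, 78.2 mm from the bail's pin. Its centre is 103 mm above the bench when it lies on the lamp house's top; it passes over the lip only above 117 mm; hooked, it is beyond the wall and under the lip, at 103 to 108 mm
- knob (a point): the centre of the bail's black ball knob (16 mm ball on a 6 mm stem), 88.2 mm from the bail's pin along the arms and 38 mm above the plane of the arms, on y 0
- lever (a joint): latch lever's angle in rad: 0 home (lying back flat on its rubber bumper, towards mount -x), 1.57 upright, at most 2.15 (leaning to the lamp house). Stiff hinge (0.08 Nm), stays where left, follows when the bail is pulled. The bail's pin turns with it: at 0 it lies at mount x -20, z 110.5. With the bail hooked, closing takes up to about 12 N near its end; center is near 0.15 rad
- lever_tip (a point): the middle of the lever's free end, on the face that looks up when it is home: 72 mm from the pivot, 8 mm above the pivot's level when home. The lever is a plain steel plate 32 mm wide (y), 5 mm thick, and this face stays 8 mm off the pivot axis
- driver: screwdriver with a red handle, 170 mm, lying on the bench: leave alone
- objective: steel microscope objective standing on the bench, 30 mm across, 46 mm tall: leave alone
- cleaner: small white bottle with a blue cap, 40 mm across, 90 mm tall: leave alone

How it is judged (in metres and radians):
On the way, in this order (a step that is already met when the one before it is completed fails the run):
1. the bail's crossbar lies hooked behind the keeper, below its lip (z of crossbar in the frame of lamp below 0.1095 m and x of crossbar in the frame of lamp between 0.0243 and 0.075 m), for 0.2 s.
2. the lever is pressed home with the lamp house drawn up (value of joint lever below 0.08 rad and x of lamp in the frame of mount below 0.034 m), for 0.2 s.
At the end, for the whole second after the job is handed in: the lever lies home (within 0.08 rad, about 5 mm at its end), the lamp house is drawn up (its origin below 34 mm in mount x) and at rest, and the bail's crossbar is hooked behind the keeper, below the lip (all of step 2 and z of crossbar in the frame of lamp below 0.1095 m and x of crossbar in the frame of lamp between 0.0243 and 0.04 m and linear speed of lamp below 0.01 m/s); the robot touches nothing.
It fails at once if the robot pushes on the lamp house or its keeper with more than 15 N (contact force between any of the fingers, the arm and lamp above 15 N).
It fails at once if the bail, while held or pushed by the fingers, is forced against the keeper or lamp house with more than 10 N (contact force between the fingers and bail above 0.5 N and contact force between bail and lamp above 10 N).
It fails at once if the lever is pressed with more than 35 N (contact force between the fingers and lever_c0 above 35 N).
It fails at once if a bystander is moved more than 20 mm (distance of any of driver, objective, cleaner from where it was at the start of the episode above 0.02 m).
It also fails if it takes over 62 s, if anything falls off the work surface, if the arm or the gripper's body presses on something with over 40 N, if the wrist force passes 120 N, or if a joint passes its speed limit or range.

## Robot

A 6-joint arm with a two-finger parallel gripper is mounted at the origin on the work surface. World frame = base frame: x ahead of the robot, y to its left, z up, the work surface at z = 0. Lengths are in m, angles in degrees, forces in N, time in s.
With the tool pointing down it reaches from about 0.25 to 0.725 m from the base axis. Payload 9.7 kg.
Tool frame: the origin (TCP) lies at the centre of the arm's flange, where the gripper is bolted on; the fingertips stand bot.tips_ahead ahead of it and the grasp point (between the pads) lies 155 mm ahead of it (bot.tips_ahead is the distance from the TCP to the fingertips, in m); z points along the fingers, y is the line along which they close (so a half turn about z gives the same grasp; the last joint's range is limited). The gripper opens to 85 mm and grips with 20 to 120 N. Pads are 22 mm wide; open, the fingers measure 114 mm over their backs; the gripper's body (76 mm by 85 mm) begins 54 mm behind the grasp point. The pads swing forward as they close: fully open they stand 13 mm farther back than shut.
Start: joints at [70.875, 4.979, 10.078, 95.1, 0, 90], TCP at [0.18, 0.52, 0.405] pointing down, gripper open.
Joint ranges: [-179.16, 179.16], [-48.56, 103.87], [-65.8, 70.77], [-126.05, 130.52], [-82.76, 87.17], [-180, 180]. Speed limits (degrees/s): [127.2, 127.2, 147.25, 180, 180, 180].

## Interface

Orientations are given as [roll, pitch, yaw] about the fixed x, y, z axes, in that order (R = Rz(yaw) Ry(pitch) Rx(roll)).
In Python, from workcell import bot gives the robot as it stands.
- The arm moves only by the tool drive_tool, never from a script. Its argument "plan" is a list of rows, each an object of numbers: "dx", "dy", "dz": the shift along the tool's x, y, z in m; "roll": the turn about the tool's z in rad; "hand": the finger opening in m, from 0 to 0.0854. In form: [{"dx": .., "dy": .., "dz": .., "roll": .., "hand": ..}, ...]. A call has 1 to 20 rows; each row is the pose to reach, as a shift and turn from the pose commanded when the call began, along the tool's axes at that moment; what a row does not reach only later rows make up. A row lasts 1/12 s, in which the tool goes at most 41.7 mm and 7.16 degrees, less where a joint would pass 70% of its speed; a pose out of reach is approached as far as the arm can. A call with a gripper value outside its range is refused whole. The fingers move at their own pace and stop on an object; "force" is the grip in N (left out, the last holds). Time passes only in rows, so rows that repeat a pose let the fingers close. It gives the time, the measured TCP pose, the force and the opening at its end, in the units of the state.
- bot.get_obs(): the state, without advancing time (a new reading comes with each control period).
- bot.camera(name): name is "scene" or "top" or "wrist"; returns a dict with "frame" (400x640x3 uint8, red, green, blue), "z_map" (400x640 float32, m along the optical axis (not along the pixel's ray), 0 where there is no reading), "mtx" (3x3 intrinsics, pixels), "k1" (the pictures are not rectified: a ray, as slopes to the right and down, at radius r is drawn at 1 + k1 r^2 times it, then the intrinsics apply), "R" (3x3) and "t" (3): a world point X has camera coordinates R X + t. Camera axes: x right, y down, z forward; pixel columns grow to the right and rows downward; lengths in m; the calibration is good to about 2 mm. A picture is of the moment at which its call begins.
- bot.job_done(): hands the job in, once; it reports no verdict.
The state is a dict: "time": time; "q": joint angles; "qd": joint speeds; "joint_efforts": joint torques, N m; "ee_pos": TCP position; "tcp_rot": TCP orientation; "wrist_force": force on the tool from outside, world axes, zero at the start; "torque": the same for the moment, N m; "opening": finger opening in m.
Only numpy, scipy, OpenCV 4.12 (cv2) and the standard library are available. Lean on these libraries where they do the work, as an engineer would, in place of code of your own. Each camera call takes 0.05 s, during which the arm holds its last target. There are 200 camera calls.

## Working session

There is one attempt and no reset: what is moved stays moved. The work goes in short steps, Python scripts to look and compute and a tool call to move; the robot and the scene stay as the last step left them, time stands still between calls to the robot, and variables do not carry over. Pictures are saved under pics/ and viewed, on a budget of 10 in all, crops included, one or two more only if the job needs it, and the job is handed in when it is done.

Besides the shell and the picture viewer there is one more tool, called after "Emit:" as name([rows], argument=value, ...), one row to a line, values as JSON. drive_tool: Moves the arm, as the interface text tells. Its arguments: {"type":"object","properties":{"plan":{"type":"array","items":{"type":"object","properties":{"dx":{"type":"number"},"dy":{"type":"number"},"dz":{"type":"number"},"roll":{"type":"number"},"hand":{"type":"number"}}}},"force":{"type":"number"}},"required":["plan"]}

```bash
ls; mkdir -p pics
cat > h.py <<'E'
import numpy as np, cv2
from workcell import bot
def cloud(c):
    z=c["z_map"]; h,w=z.shape; K=c["mtx"]
    v,u=np.mgrid[0:h,0:w].astype(float)
    x=(u-K[0,2])/K[0,0]; y=(v-K[1,2])/K[1,1]
    s=np.ones_like(x)
    for _ in range(8): s=1+c["k1"]*((x/s)**2+(y/s)**2)
    P=np.dstack([x/s*z,y/s*z,z])
    W=(P-c["t"])@c["R"]   # R^T (P-t)
    W[z==0]=np.nan
    return W
def save(c,n,box=None,sc=1):
    f=c["frame"][:,:,::-1]
    if box: f=f[box[1]:box[3],box[0]:box[2]]
    cv2.imwrite("pics/"+n+".png",cv2.resize(f,None,fx=sc,fy=sc,interpolation=cv2.INTER_CUBIC))
E
python3 - <<'E'
from h import *
a=bot.camera("scene");b=bot.camera("top")
f=np.vstack([a["frame"],b["frame"]])
np.savez("c0.npz",s=a["frame"],t=b["frame"],ws=cloud(a),wt=cloud(b))
cv2.imwrite("pics/a.png",cv2.resize(f,(480,600))[:,:,::-1])
save(b,"top0")
o=bot.get_obs();print({k:np.round(v,3) for k,v in o.items()},bot.tips_ahead)
for c in (a,b): print(c["k1"], c["mtx"], -c["R"].T@c["t"])
E
```

```text
pics
{'time': np.float64(0.1), 'q': array([7.0876e+01, 5.0080e+00, 1.0037e+01, 9.5101e+01, 1.0000e-03,
       8.9999e+01]), 'qd': array([-0.021, -0.199,  0.072,  0.018, -0.028,  0.001]), 'joint_efforts': array([ 2.0000e-03, -5.2156e+01,  4.6565e+01,  1.6000e-02,  0.0000e+00,
       -0.0000e+00]), 'ee_pos': array([0.18 , 0.52 , 0.404]), 'tcp_rot': array([-1.79928e+02, -1.00000e-03,  1.60877e+02]), 'wrist_force': array([ 0.033, -0.683, -0.061]), 'torque': array([-0.028, -0.014,  0.002]), 'opening': np.float64(0.086)} 0.1734
-0.05475788291549705 [[498.30499704   0.         312.86799512]
 [  0.         498.30499704 199.83286051]
 [  0.           0.           1.        ]] [1.0816944  0.01003363 0.95567582]
-0.007036936114482749 [[405.31379427   0.         314.12111841]
 [  0.         405.31379427 193.37342507]
 [  0.           0.           1.        ]] [0.52362734 0.00868412 0.77189659]
```

View pics/top0.png

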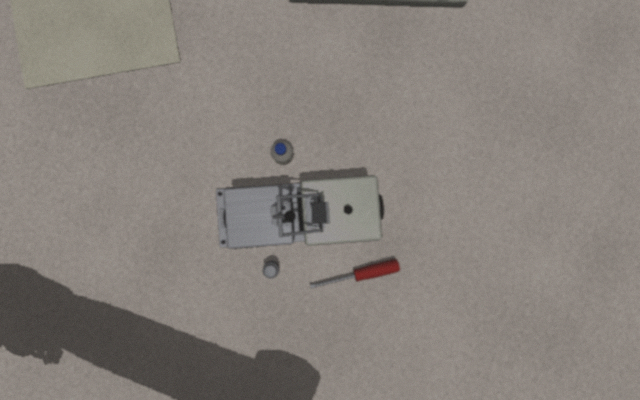

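View pics/a.png

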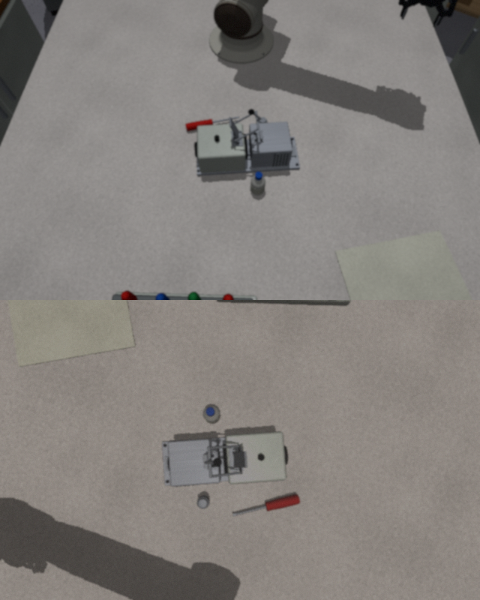

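The top view shows the port (white) at about (340,210), the lamp house (grey) at (252,215), and the bail and lever tangle at (300,205). The objective is at (271,268), the cleaner at (282,150) and the driver at (355,272). Next I measure the frame from the depth cloud.

Run:
```python
from h import *
d=np.load("c0.npz")
W=d["wt"];f=d["t"].astype(int)
roi=np.zeros(W.shape[:2],bool);roi[165:260,205:395]=1
z=W[...,2]
m=roi&(abs(z-.1)<.005)
col=np.arange(640)[None,:]*np.ones((400,1))
for n,mm in (("port",m&(col>335)),("lamp",m&(col<270)),("all",m)):
    p=W[mm];r=cv2.minAreaRect(p[:,:2].astype(np.float32)*1000)
    print(n,len(p),r,np.median(p[:,2]))
hi=roi&(z>.108)
for v,u in np.argwhere(hi)[::6]: print(u,v,np.round(W[v,u]*1000).astype(int),end=';')
print()
Ws=d["ws"];zs=Ws[...,2]
c=np.nanmedian(W[m],axis=0);print(c)
hs=(zs>.108)&(np.hypot(Ws[...,0]-c[0],Ws[...,1]-c[1])<.15)
for v,u in np.argwhere(hs)[::8]: print(u,v,np.round(Ws[v,u]*1000).astype(int),end=';')
s=(abs(zs-.1)<.005)&(np.hypot(Ws[...,0]-c[0],Ws[...,1]-c[1])<.2)
print("\nscene rect",cv2.minAreaRect(Ws[s][:,:2].astype(np.float32)*1000))
cv2.imwrite("pics/b.png",np.vstack([cv2.resize(d["t"][150:280,200:400],(800,520))])[:,:,::-1])
```

```text
port 2798 ((514.6103515625, -77.56798553466797), (109.56452178955078, 76.99298095703125), 4.409318923950195) 0.09948521032471183
lamp 2656 ((497.63580322265625, 103.3643569946289), (99.740234375, 76.07870483398438), 5.0826029777526855) 0.09944625768517268
all 7881 ((506.03973388671875, 12.849853515625), (109.44149017333984, 257.6905822753906), 5.268270492553711) 0.09949395179614418
316 193 [539  -8 134];299 194 [536  19 155];305 194 [536  10 153];311 194 [537   0 142];317 194 [537  -9 136];280 195 [533  46 179];286 195 [534  38 173];292 195 [534  29 166];298 195 [534  20 161];304 195 [535  11 151];310 195 [535   2 144];316 195 [535  -8 135];278 196 [532  49 184];284 196 [532  40 177];290 196 [532  32 169];296 196 [533  23 158];302 196 [533  14 153];308 196 [533   5 147];314 196 [534  -4 137];320 196 [534 -14 132];282 197 [531  43 177];288 197 [531  35 169];294 197 [531  26 164];300 197 [531  17 155];277 198 [529  50 183];283 198 [529  42 175];277 199 [528  50 182];314 199 [529  -5 115];278 200 [526  49 183];314 200 [528  -5 116];277 201 [525  50 180];313 201 [526  -3 117];277 202 [52
[... 4762 characters left out ...]
 [522  -9 147];331 178 [535  26 167];311 179 [513 -14 131];327 179 [531  18 158];349 179 [500  64 114];313 180 [507 -10 118];327 180 [532  18 156];286 181 [510 -65 117];312 181 [519 -11 133];324 181 [532  13 152];285 182 [511 -67 115];312 182 [521 -11 132];322 182 [534   9 152];285 183 [513 -67 114];312 183 [527 -11 137];321 183 [535   7 149];287 184 [516 -63 115];314 184 [523  -7 127];347 184 [513  60 115];290 185 [518 -56 116];317 185 [536  -1 144];288 186 [517 -61 110];316 186 [536  -3 140];314 187 [536  -7 136];314 188 [527  -7 119];315 189 [527  -5 116];318 190 [526   1 110];
scene rect ((503.86480712890625, 13.748420715332031), (111.84966278076172, 258.0537414550781), 5.94124174118042)
```

View pics/b.png

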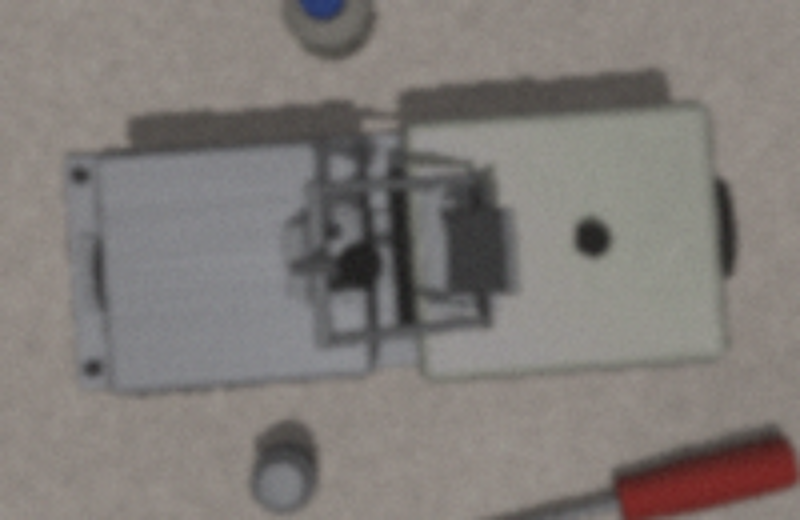

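Reading the picture: mount axis is about 95.4° in world and its origin is about (507,-6) mm. The lever is at about 1.22 rad, the knob is at mount (37.5, 0, 215) (pixel (288,214) in the full frame), and the keeper top runs about 62–70 mm in mount x. The bail geometry agrees with the given lengths. I'm going above the knob with the fingers closing along mount y.

Emit:
drive_tool([
  {"dx": -0.467,"dy": -0.355,"dz": -0.03,"roll": 1.143,"hand": 0.06},
  {"dx": -0.467,"dy": -0.355,"dz": -0.03,"roll": 1.143,"hand": 0.06},
  {"dx": -0.467,"dy": -0.355,"dz": -0.03,"roll": 1.143,"hand": 0.06},
  {"dx": -0.467,"dy": -0.355,"dz": -0.03,"roll": 1.143,"hand": 0.06},
  {"dx": -0.467,"dy": -0.355,"dz": -0.03,"roll": 1.143,"hand": 0.06},
  {"dx": -0.467,"dy": -0.355,"dz": -0.03,"roll": 1.143,"hand": 0.06},
  {"dx": -0.467,"dy": -0.355,"dz": -0.03,"roll": 1.143,"hand": 0.06},
  {"dx": -0.467,"dy": -0.355,"dz": -0.03,"roll": 1.143,"hand": 0.06},
  {"dx": -0.467,"dy": -0.355,"dz": -0.03,"roll": 1.143,"hand": 0.06},
  {"dx": -0.467,"dy": -0.355,"dz": -0.03,"roll": 1.143,"hand": 0.06},
  {"dx": -0.467,"dy": -0.355,"dz": -0.03,"roll": 1.143,"hand": 0.06},
  {"dx": -0.467,"dy": -0.355,"dz": -0.03,"roll": 1.143,"hand": 0.06},
  {"dx": -0.467,"dy": -0.355,"dz": -0.03,"roll": 1.143,"hand": 0.06},
  {"dx": -0.467,"dy": -0.355,"dz": -0.03,"roll": 1.143,"hand": 0.06},
  {"dx": -0.467,"dy": -0.355,"dz": -0.03,"roll": 1.143,"hand": 0.06},
  {"dx": -0.467,"dy": -0.355,"dz": -0.03,"roll": 1.143,"hand": 0.06},
  {"dx": -0.467,"dy": -0.355,"dz": -0.03,"roll": 1.143,"hand": 0.06},
  {"dx": -0.467,"dy": -0.355,"dz": -0.03,"roll": 1.143,"hand": 0.06},
  {"dx": -0.467,"dy": -0.355,"dz": -0.03,"roll": 1.143,"hand": 0.06},
  {"dx": -0.467,"dy": -0.355,"dz": -0.03,"roll": 1.143,"hand": 0.06},
], force=20)

```text
time: 1.77
ee_pos: [0.5046, 0.0323, 0.435]
tcp_rot: [180.0, -0.0, 95.5]
wrist_force: [-0.1, -0.4, -0.2]
opening: 0.0597
```

Run:
```python
from h import *
c=bot.camera("wrist");W=cloud(c);save(c,"w1")
o=bot.get_obs();print(o["time"],np.round(o["ee_pos"],4),np.round(o["tcp_rot"],2),np.round(o["wrist_force"],2),o["opening"])
print("cam",-c["R"].T@c["t"])
z=W[...,2]
m=(abs(W[...,0]-.505)<.03)&(abs(W[...,1]-.032)<.03)&(z>.205)&(z<.23)
for v,u in np.argwhere(m)[::max(1,m.sum()//15)]: print(u,v,np.round(W[v,u]*1000,1),c["frame"][v,u])
if m.any(): print(np.nanmean(W[m],0),np.nanmax(W[m],0),np.nanmin(W[m],0))
```

```text
1.8167 [0.5046 0.0322 0.4349] [179.98  -0.    95.48] [-0.13  0.86  0.17] 0.059935576555211825
cam [0.4979146  0.10116502 0.4049553 ]
326 203 [502.1  44.2 205.6] [84 85 88]
330 210 [504.9  40.6 207.5] [80 83 84]
326 215 [502.7  38.3 211. ] [83 86 89]
332 219 [506.5  35.9 210.3] [74 74 78]
333 222 [506.9  37.1 219.2] [8 5 7]
316 225 [497.3  33.9 217.9] [9 8 9]
315 227 [496.8  32.3 217.1] [16 17 15]
336 228 [508.8  34.4 221.4] [9 7 8]
328 230 [504.3  33.5 223.3] [ 9 11 11]
320 232 [499.9  31.9 223.5] [ 8 10 13]
340 233 [511.6  30.8 219.3] [20 22 22]
333 235 [507.4  31.2 224.6] [18 19 22]
328 237 [504.7  29.6 224.3] [14 13 16]
326 239 [503.7  28.2 223.9] [10 12 15]
330 241 [506.1  27.3 224.3] [9 5 8]
329 244 [505.8  24.2 221.3] [0 0 2]
[0.50388421 0.03317744 0.21919396] [0.51175938 0.04421364 0.22550721] [0.49632127 0.02270713 0.2051179 ]
```

View pics/w1.png

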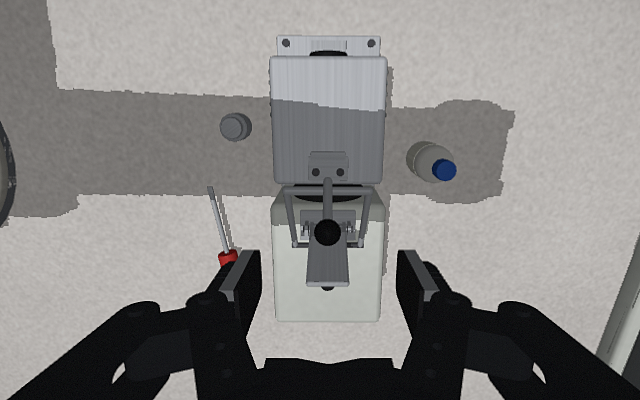

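The view shows the black ball at (327,232), the stem running up to the crossbar at (327,190), the keeper at (328,165) and the lever plate at (327,265). The knob is at about (504.2, 31.5, 216) mm, directly under the hand. Going down to grasp it.

Emit:
drive_tool([
  {"dz": 0.03,"hand": 0.06},
  {"dz": 0.057,"hand": 0.06},
  {"dz": 0.057,"hand": 0.06},
  {"dz": 0.057,"hand": 0.06},
  {"dz": 0.057,"hand": 0.01},
  {"dz": 0.057,"hand": 0.01},
  {"dz": 0.057,"hand": 0.01},
  {"dz": 0.057,"hand": 0.01},
  {"dz": 0.057,"hand": 0.01},
  {"dz": 0.057,"hand": 0.01},
  {"dz": 0.057,"hand": 0.01},
  {"dz": 0.057,"hand": 0.01},
], force=25)

```text
invalid input at $.plan[0]: expected keys dx, dy, dz, roll, hand
```

```bash
cat >> h.py <<'E'
ex=np.array([-.0936,.9956]);ey=np.array([-.9956,-.0936]);O=np.array([.5070,-.0058])
def toM(W):
    d=W[...,:2]-O
    return np.dstack([d@ex,d@ey,W[...,2]])*1000
def st(g=True):
    o=bot.get_obs();p=o["ee_pos"];f=o["wrist_force"];d=p[:2]-O
    print("t %.2f tcp M x %.1f y %.1f z %.1f  F x %.2f y %.2f z %.2f open %.4f"%(o["time"],d@ex*1e3,d@ey*1e3,p[2]*1e3,f[:2]@ex,f[:2]@ey,f[2],o["opening"]),np.round(o["tcp_rot"],2))
def state(th,cx,cz):
    """lever th -> bail dir given crossbar height; returns crossbar x, knob"""
def pin(th): return np.array([-20*np.cos(th)-1.5*np.sin(th),112+20*np.sin(th)-1.5*np.cos(th)])
def knob(th,cz):
    p=pin(th); s=(cz-p[1])/78.2; c=np.sqrt(1-s*s)
    return p[0]+78.2*c, np.array([p[0]+88.2*c-38*s, p[1]+88.2*s+38*c])
E
python3 - <<'E'
from h import *
st()
c=bot.camera("wrist");save(c,"w2");M=toM(cloud(c))
# lever plate, keeper, arms
z=M[...,2]
k=(abs(M[...,1])<16)&(z>108)&(z<119)&(M[...,0]>50)&(M[...,0]<85)
print("keeper",k.sum(),np.percentile(M[k],[2,50,98],axis=0).round(1) if k.any() else 0)
l=(abs(z-100)<3)&(M[...,0]>90)&(abs(M[...,1])<60); print("lamp end/y",np.percentile(M[l],[1,50,99],axis=0).round(1))
for th in (1.22,1.4,1.6,1.8,2.0):
  for cz in (179,150,122,104): x,kk=knob(th,cz);print(th,cz,round(x,1),kk.round(1))
E
```

```text
t 1.82 tcp M x 38.1 y -1.2 z 434.9  F x 0.87 y 0.05 z 0.17 open 0.0599 [179.98  -0.    95.48]
keeper 320 [[ 63.1 -15.4 113.2]
 [ 66.7  -0.6 114.7]
 [ 70.   14.3 116.3]]
lamp end/y [[ 90.8 -49.1  98. ]
 [119.9  -0.9 100.7]
 [147.   47.7 102.4]]
1.22 179 52.9 [ 37. 215.]
1.22 150 67.4 [ 67.5 189.3]
1.22 122 69.5 [ 83.4 158.7]
1.22 104 65.4 [ 87.6 136.4]
1.4 179 57.2 [ 42.  215.2]
1.4 150 71.1 [ 71.8 189.3]
1.4 122 72.7 [ 87.3 158.5]
1.4 104 68.3 [ 91.  136.1]
1.6 179 61.6 [ 46.8 215.4]
1.6 150 75.2 [ 76.2 189.3]
1.6 122 76.6 [ 91.4 158.4]
1.6 104 72.1 [ 95.  135.9]
1.8 179 65.4 [ 50.5 215.3]
1.8 150 79.1 [ 80.  189.3]
1.8 122 80.7 [ 95.4 158.4]
1.8 104 76.2 [ 99. 136.]
2.0 179 68.5 [ 53.  215.1]
2.0 150 82.8 [ 83.1 189.3]
2.0 122 84.7 [ 98.9 158.6]
2.0 104 80.4 [102.8 136.3]
```

Emit:
drive_tool([
  {"dx": 0,"dy": 0,"roll": 0,"dz": 0.03,"hand": 0.06},
  {"dx": 0,"dy": 0,"roll": 0,"dz": 0.057,"hand": 0.06},
  {"dx": 0,"dy": 0,"roll": 0,"dz": 0.057,"hand": 0.06},
  {"dx": 0,"dy": 0,"roll": 0,"dz": 0.057,"hand": 0.06},
  {"dx": 0,"dy": 0,"roll": 0,"dz": 0.057,"hand": 0.01},
  {"dx": 0,"dy": 0,"roll": 0,"dz": 0.057,"hand": 0.01},
  {"dx": 0,"dy": 0,"roll": 0,"dz": 0.057,"hand": 0.01},
  {"dx": 0,"dy": 0,"roll": 0,"dz": 0.057,"hand": 0.01},
  {"dx": 0,"dy": 0,"roll": 0,"dz": 0.057,"hand": 0.01},
  {"dx": 0,"dy": 0,"roll": 0,"dz": 0.057,"hand": 0.01},
  {"dx": 0,"dy": 0,"roll": 0,"dz": 0.057,"hand": 0.01},
  {"dx": 0,"dy": 0,"roll": 0,"dz": 0.057,"hand": 0.01},
], force=25)

```text
time: 2.87
ee_pos: [0.5046, 0.0314, 0.3789]
tcp_rot: [180.0, -0.0, 95.4]
wrist_force: [-5.4, 2.0, 5.9]
opening: 0.0137
```

Run:
```python
from h import *
st()
```

```text
t 2.87 tcp M x 37.3 y -1.1 z 378.9  F x 2.46 y 5.16 z 5.95 open 0.0137 [ 1.7999e+02 -5.0000e-02  9.5400e+01]
```

Emit:
drive_tool([
  {"dx": 0,"dy": 0.0005,"roll": 0,"dz": -0.002,"hand": 0.01},
  {"dx": 0,"dy": 0.0005,"roll": 0,"dz": -0.002,"hand": 0.01},
  {"dx": 0,"dy": 0.0005,"roll": 0,"dz": -0.002,"hand": 0.01},
])

```text
time: 3.12
ee_pos: [0.5051, 0.0311, 0.3797]
tcp_rot: [-179.9, 0.0, 95.4]
wrist_force: [-5.1, -1.9, -1.3]
opening: 0.0137
```

Run:
```python
from h import *
st()
c=bot.camera("wrist");save(c,"w3",(200,100,460,400),2)
M=toM(cloud(c));f=c["frame"].sum(2)
st()
z=M[...,2]
m=(z>170)&(M[...,0]<62)&(M[...,0]>-40)&(abs(M[...,1])<35)
print(np.percentile(M[m],[1,50,99],axis=0).round(1))
```

```text
t 3.12 tcp M x 36.9 y -1.5 z 379.7  F x -1.37 y 5.27 z -1.29 open 0.0137 [-1.7987e+02  2.0000e-02  9.5370e+01]
t 3.17 tcp M x 36.9 y -1.5 z 379.6  F x -0.50 y 5.52 z -0.82 open 0.0138 [-1.7987e+02  2.0000e-02  9.5370e+01]
[[-1.490e+01 -3.430e+01  1.740e+02]
 [ 4.810e+01  3.000e-01  2.647e+02]
 [ 5.620e+01  3.430e+01  3.007e+02]]
```

View pics/w3.png

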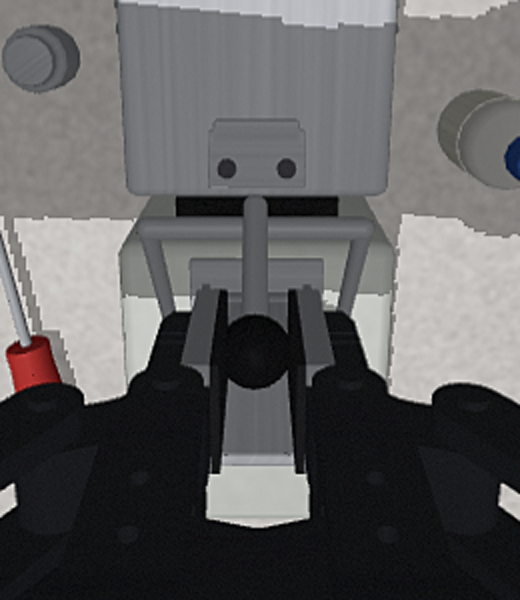

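The ball is clamped between the pads at crop (255,350), with the stem and crossbar in front of it. I'm carrying the knob along the linkage arc until the crossbar stands beyond the lip (target lever ≈1.8, crossbar z 122).

Emit:
drive_tool([
  {"dx": 0.0075,"dy": -0.0005,"dz": 0.003,"roll": 0,"hand": 0.01},
  {"dx": 0.0145,"dy": -0.001,"dz": 0.007,"roll": 0,"hand": 0.01},
  {"dx": 0.0215,"dy": -0.001,"dz": 0.0113,"roll": 0,"hand": 0.01},
  {"dx": 0.0275,"dy": -0.001,"dz": 0.016,"roll": 0,"hand": 0.01},
  {"dx": 0.033,"dy": -0.001,"dz": 0.02,"roll": 0,"hand": 0.01},
  {"dx": 0.039,"dy": -0.001,"dz": 0.0257,"roll": 0,"hand": 0.01},
  {"dx": 0.0435,"dy": -0.001,"dz": 0.031,"roll": 0,"hand": 0.01},
  {"dx": 0.0475,"dy": -0.001,"dz": 0.036,"roll": 0,"hand": 0.01},
  {"dx": 0.051,"dy": -0.001,"dz": 0.0407,"roll": 0,"hand": 0.01},
  {"dx": 0.053,"dy": -0.001,"dz": 0.045,"roll": 0,"hand": 0.01},
  {"dx": 0.0555,"dy": -0.001,"dz": 0.051,"roll": 0,"hand": 0.01},
  {"dx": 0.058,"dy": -0.001,"dz": 0.057,"roll": 0,"hand": 0.01},
  {"dx": 0.058,"dy": -0.001,"dz": 0.057,"roll": 0,"hand": 0.01},
  {"dx": 0.058,"dy": -0.001,"dz": 0.057,"roll": 0,"hand": 0.01},
])

```text
time: 4.33
ee_pos: [0.4991, 0.0891, 0.3223]
tcp_rot: [-180.0, -0.0, 95.4]
wrist_force: [-3.9, 1.1, 0.3]
opening: 0.0136
```

Run:
```python
from h import *
st()
c=bot.camera("wrist");save(c,"w4",(200,60,460,360),2)
st()
M=toM(cloud(c));z=M[...,2]
for v,u in [(r,q) for q in (270,300,327,355,384) for r in range(150,260,6)]:
    if 104<z[v,u]<200: print(u,v,M[v,u].round(0).astype(int),end="; ")
```

```text
t 4.33 tcp M x 95.2 y -1.0 z 322.3  F x 1.48 y 3.78 z 0.27 open 0.0136 [-1.7997e+02 -2.0000e-02  9.5400e+01]
t 4.38 tcp M x 95.1 y -1.0 z 322.6  F x 1.48 y 5.38 z 0.14 open 0.0133 [-1.7999e+02 -1.0000e-02  9.5390e+01]
300 246 [106  11 155]; 300 252 [106  11 162]; 300 258 [106  10 168]; 327 258 [ 88   0 130]; 355 246 [106 -13 155]; 355 252 [106 -12 162]; 355 258 [106 -12 169];
```

View pics/w4.png

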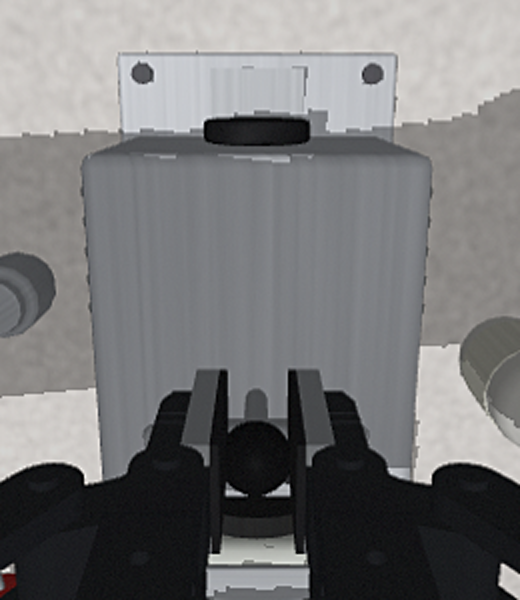

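As expected: ball at crop (255,455), stem ahead of it, and the crossbar beyond the lip (stem point at mount x 88, z 130). Lowering it behind the keeper.

Emit:
drive_tool([
  {"dx": 0.001,"dy": 0,"dz": 0.004,"roll": 0,"hand": 0.01},
  {"dx": 0.002,"dy": 0,"dz": 0.008,"roll": 0,"hand": 0.01},
  {"dx": 0.003,"dy": 0,"dz": 0.012,"roll": 0,"hand": 0.01},
  {"dx": 0.0035,"dy": 0,"dz": 0.015,"roll": 0,"hand": 0.01},
  {"dx": 0.004,"dy": 0,"dz": 0.018,"roll": 0,"hand": 0.01},
  {"dx": 0.004,"dy": 0,"dz": 0.0195,"roll": 0,"hand": 0.01},
  {"dx": 0.004,"dy": 0,"dz": 0.0195,"roll": 0,"hand": 0.01},
])

```text
time: 4.97
ee_pos: [0.4988, 0.093, 0.303]
tcp_rot: [-180.0, -0.0, 95.4]
wrist_force: [-3.6, 3.3, 0.5]
opening: 0.0138
```

Run:
```python
from h import *
st()
c=bot.camera("top");M=toM(cloud(c));s=bot.camera("scene");N=toM(cloud(s));st()
for A in (M,N):
  z=A[...,2]
  for y0 in (-28,28):  # arms
    m=(abs(A[...,1]-y0)<5)&(z>104)&(z<145)&(A[...,0]<90)&(A[...,0]>-15)
    p=A[m]; p=p[np.argsort(p[:,0])]
    print(y0,len(p),p[::max(1,len(p)//8)].round(0).astype(int).tolist())
  m=(abs(A[...,1])<20)&(z>165)&(z<195)&(A[...,0]<45)&(A[...,0]>-40)
  print("lever tip",m.sum(),np.median(A[m],axis=0) if m.any() else 0)
```

```text
t 4.97 tcp M x 99.1 y -1.0 z 303.0  F x 3.64 y 3.23 z 0.49 open 0.0138 [-1.800e+02 -3.000e-02  9.539e+01]
t 5.07 tcp M x 99.1 y -1.0 z 303.2  F x 2.94 y 3.95 z 0.48 open 0.0136 [-1.800e+02 -3.000e-02  9.538e+01]
-28 173 [[-11, -23, 105], [-1, -27, 133], [10, -31, 129], [19, -28, 125], [30, -29, 124], [40, -27, 118], [52, -28, 115], [63, -29, 113], [72, -26, 112]]
28 163 [[-14, 25, 104], [1, 28, 133], [11, 30, 127], [22, 26, 127], [32, 28, 123], [43, 26, 121], [53, 27, 116], [64, 25, 111], [72, 25, 110]]
lever tip 93 [7.48003149e-01 8.24718117e-02 1.82808993e+02]
-28 118 [[-6, -24, 107], [2, -27, 133], [10, -27, 132], [18, -29, 127], [30, -29, 125], [40, -27, 122], [51, -29, 116], [63, -30, 116], [71, -26, 109]]
28 95 [[-4, 24, 134], [8, 30, 132], [15, 26, 104], [25, 28, 126], [33, 29, 124], [42, 31, 120], [52, 27, 117], [60, 26, 115], [71, 24, 113]]
lever tip 50 [  1.25783908  -5.42987948 184.40202576]
```

Run:
```python
from h import *
c=bot.camera("top");M=toM(cloud(c));s=bot.camera("scene");N=toM(cloud(s))
save(s,"s5",(280,120,380,220),6)
for A in (M,N):
  z=A[...,2]
  for y0 in (-28,28):
    m=(abs(A[...,1]-y0)<7)&(z>105)&(z<145)&(A[...,0]<95)&(A[...,0]>60)
    p=A[m]; p=p[np.argsort(p[:,0])]; print("arm",y0,p[-8:].round(1).tolist())
  m=(abs(A[...,1])<18)&(z>120)&(z<195)&(A[...,0]<50)&(A[...,0]>-40)
  p=A[m];
  for a in range(120,190,10):
    q=p[(p[:,2]>=a)&(p[:,2]<a+10)]
    if len(q): print("lever z",a,len(q),np.percentile(q[:,0],[5,50,95]).round(1))
  m=(abs(A[...,1])<18)&(z>109)&(z<118)&(A[...,0]<80)&(A[...,0]>55)
  if m.any(): print("keeper",np.percentile(A[m],[3,50,97],axis=0).round(1).tolist())
c=bot.camera("wrist");W=toM(cloud(c));d=c["frame"].max(2)
m=(d<40)&(abs(W[...,1]+1)<6)&(W[...,2]<160)&(W[...,2]>125)&(W[...,0]>75);p=W[m];print("ball",len(p),np.percentile(p,[2,50,98],axis=0).round(1).tolist())
st()
```

```text
arm -28 [[71.8, -27.6, 110.0], [71.9, -26.0, 109.5], [72.0, -24.4, 109.7], [72.2, -21.1, 111.0], [72.3, -22.7, 108.5], [73.5, -27.7, 108.7], [73.6, -26.1, 108.8], [73.7, -29.4, 105.7]]
arm 28 [[70.8, 27.8, 111.7], [70.8, 26.3, 109.9], [71.1, 29.6, 109.6], [72.0, 22.8, 111.9], [72.0, 21.3, 110.3], [72.3, 24.6, 109.9], [72.3, 26.1, 111.2], [72.5, 27.8, 110.3]]
lever z 120 12 [5.9 6.1 6.4]
lever z 130 40 [-6.  -4.7  5.6]
lever z 140 12 [4.5 4.8 5.1]
lever z 150 12 [3.5 4.1 4.5]
lever z 160 12 [3.2 3.5 3.7]
lever z 170 13 [2.2 2.6 3. ]
lever z 180 74 [-2.3 -0.2  2.2]
keeper [[61.2, -15.8, 109.3], [67.3, -0.5, 112.7], [73.7, 14.9, 115.2]]
arm -28 [[71.0, -28.4, 112.8], [71.1, -29.1, 110.1], [71.4, -24.1, 113.5], [71.5, -24.8, 110.9], [72.9, -29.3, 113.9], [73.1, -29.3, 110.2], [73.5, -25.0, 111.0], [74.1, -21.2, 108.8]]
arm 28 [[70.4, 21.2, 109.4], [70.6, 24.4, 112.0], [71.0, 27.4, 111.4], [71.4, 30.8, 110.3], [72.8, 24.5, 111.6], [73.0, 27.8, 114.2], [73.0, 27.1, 111.6], [74.6, 22.0, 111.4]]
lever z 120 16 [1.  2.2 7.3]
lever z 130 46 [-4.8 -1.8  5.1]
lever z 140 10 [1.3 3.2 5.6]
lever z 150 9 [1.3 3.3 5.3]
lever z 160 7 [1.1 3.2 4.2]
lever z 170 10 [-0.6  1.2  3.5]
lever z 180 38 [-1.2  1.1  3.2]
keeper [[62.6, -17.3, 109.9], [68.9, -0.9, 113.8], [76.2, 15.2, 116.7]]
ball 942 [[87.3, -6.7, 141.7], [95.4, -0.9, 148.1], [100.0, 4.6, 150.6]]
t 5.22 tcp M x 99.1 y -1.1 z 303.3  F x 2.88 y 4.37 z 0.19 open 0.0135 [ 1.800e+02 -3.000e-02  9.538e+01]
```

View pics/s5.png

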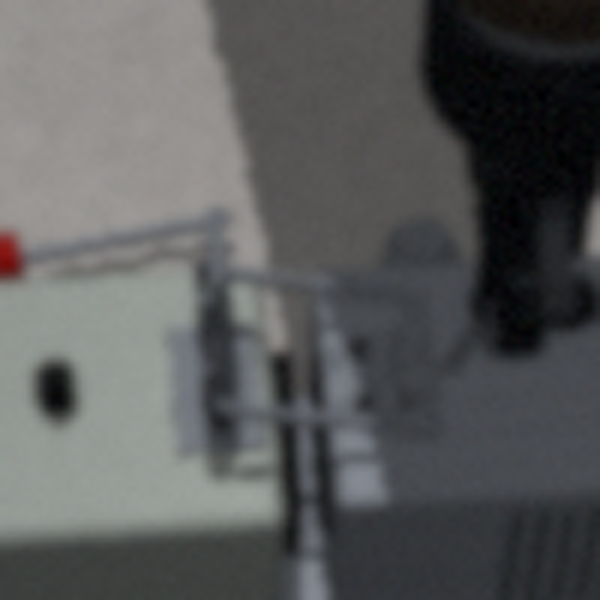

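The view shows the hand at (500,330), with the bail arms running from the lever at (215,350) to a crossbar near (400,400) at the keeper. The ball sits about 5 mm back in the pads. The crossbar is at about x 71–73, z ≈107, with the lever at about 1.5. I'm lowering a little more, then feeling for the wall.

Emit:
drive_tool([
  {"dx": 0,"dy": -0.001,"dz": 0.001,"roll": 0,"hand": 0.01},
  {"dx": 0,"dy": -0.001,"dz": 0.002,"roll": 0,"hand": 0.01},
  {"dx": 0,"dy": -0.001,"dz": 0.002,"roll": 0,"hand": 0.01},
])

```text
time: 5.47
ee_pos: [0.4981, 0.093, 0.3013]
tcp_rot: [179.9, -0.0, 95.4]
wrist_force: [0.4, 4.4, 0.9]
opening: 0.0134
```

```bash
cat >> h.py <<'E'
def look():
    st()
    c=bot.camera("top");M=toM(cloud(c));s=bot.camera("scene");N=toM(cloud(s))
    for n,A in (("top",M),("scn",N)):
        z=A[...,2]
        L=(abs(A[...,1])<14)&(z>138)&(z<178)&(A[...,0]<50)&(A[...,0]>-40)
        r=[]
        if L.sum()>10:
            p=A[L];k=np.polyfit(p[:,2],p[:,0],1);r.append(round(np.pi/2+np.arctan(k[0]),3));r.append(np.median(p[:,0]).round(1))
        for y0 in (-28,28):
            m=(abs(A[...,1]-y0)<3.5)&(z>104.5)&(z<140)&(A[...,0]<90)&(A[...,0]>15)
            p=A[m];k=np.polyfit(p[:,0],p[:,2],1);x=np.percentile(p[:,0],98);r+=[("arm",y0,"end x",round(x,1),"ztop",round(np.polyval(k,x),1),"slope",round(k[0],3))]
        e=(abs(z-100)<3)&(abs(A[...,1])>20)&(abs(A[...,1])<45)&(A[...,0]>60)
        r+=["lamp end",np.percentile(A[e][:,0],99).round(1)]
        print(n,*r)
    st()
E
python3 -c "
from h import *
look()"
```

```text
t 5.47 tcp M x 99.2 y -0.4 z 301.3  F x 4.38 y -0.83 z 0.86 open 0.0134 [ 1.7993e+02 -4.0000e-02  9.5390e+01]
top 1.498 3.7 ('arm', -28, 'end x', np.float64(71.7), 'ztop', np.float64(108.4), 'slope', np.float64(-0.324)) ('arm', 28, 'end x', np.float64(72.1), 'ztop', np.float64(108.3), 'slope', np.float64(-0.329)) lamp end 92.1
scn 1.482 3.2 ('arm', -28, 'end x', np.float64(72.5), 'ztop', np.float64(109.1), 'slope', np.float64(-0.332)) ('arm', 28, 'end x', np.float64(72.2), 'ztop', np.float64(109.3), 'slope', np.float64(-0.336)) lamp end 147.1
t 5.57 tcp M x 99.2 y -0.3 z 301.4  F x 5.21 y -1.13 z 0.48 open 0.0135 [ 1.7994e+02 -3.0000e-02  9.5390e+01]
```

Emit:
drive_tool([
  {"dx": -0.0005,"dy": 0,"dz": 0,"roll": 0,"hand": 0.01},
  {"dx": -0.0005,"dy": 0,"dz": 0,"roll": 0,"hand": 0.01},
])

```text
time: 5.73
ee_pos: [0.4981, 0.0925, 0.3015]
tcp_rot: [179.9, -0.0, 95.4]
wrist_force: [-0.4, 5.3, 0.8]
opening: 0.0136
```

```bash
python3 -c "
from h import *
look()"
```

```text
t 5.73 tcp M x 98.7 y -0.3 z 301.5  F x 5.36 y -0.08 z 0.82 open 0.0136 [ 1.7993e+02 -4.0000e-02  9.5400e+01]
top 1.48 2.8 ('arm', -28, 'end x', np.float64(71.8), 'ztop', np.float64(108.0), 'slope', np.float64(-0.34)) ('arm', 28, 'end x', np.float64(72.2), 'ztop', np.float64(107.6), 'slope', np.float64(-0.347)) lamp end 91.6
scn 1.532 3.2 ('arm', -28, 'end x', np.float64(72.6), 'ztop', np.float64(109.1), 'slope', np.float64(-0.328)) ('arm', 28, 'end x', np.float64(72.4), 'ztop', np.float64(109.3), 'slope', np.float64(-0.331)) lamp end 146.9
t 5.83 tcp M x 98.7 y -0.3 z 301.5  F x 5.40 y -0.23 z 1.46 open 0.0134 [ 1.7994e+02 -4.0000e-02  9.5400e+01]
```

Emit:
drive_tool([
  {"dx": -0.0005,"dy": 0,"dz": 0,"roll": 0,"hand": 0.01},
  {"dx": -0.001,"dy": 0,"dz": 0,"roll": 0,"hand": 0.01},
  {"dx": -0.001,"dy": 0,"dz": 0,"roll": 0,"hand": 0.01},
])

```text
time: 6.08
ee_pos: [0.4982, 0.0916, 0.3015]
tcp_rot: [179.9, -0.1, 95.4]
wrist_force: [-0.9, 6.4, 2.2]
opening: 0.0137
```

```bash
python3 -c "
from h import *
look()
c=bot.camera('wrist');W=toM(cloud(c));d=c['frame'].max(2)
m=(d<40)&(abs(W[...,1]+1)<6)&(W[...,2]<160)&(W[...,2]>125)&(W[...,0]>75);p=W[m];print('ball',len(p),np.percentile(p,[2,50,98],axis=0).round(1).tolist())
"
```

```text
t 6.08 tcp M x 97.8 y -0.3 z 301.5  F x 6.48 y 0.32 z 2.21 open 0.0137 [ 1.7994e+02 -6.0000e-02  9.5400e+01]
top 1.433 0.7 ('arm', -28, 'end x', np.float64(70.4), 'ztop', np.float64(108.2), 'slope', np.float64(-0.334)) ('arm', 28, 'end x', np.float64(70.7), 'ztop', np.float64(108.5), 'slope', np.float64(-0.326)) lamp end 88.3
scn 1.423 1.5 ('arm', -28, 'end x', np.float64(71.2), 'ztop', np.float64(110.2), 'slope', np.float64(-0.314)) ('arm', 28, 'end x', np.float64(72.3), 'ztop', np.float64(109.5), 'slope', np.float64(-0.325)) lamp end 146.7
t 6.18 tcp M x 97.8 y -0.3 z 301.5  F x 6.61 y 0.10 z 0.45 open 0.0134 [ 1.7993e+02 -6.0000e-02  9.5400e+01]
ball 926 [[86.2, -6.6, 140.2], [94.3, -0.7, 146.4], [98.8, 4.7, 148.9]]
```

Emit:
drive_tool([
  {"dx": -0.0005,"dy": 0,"dz": 0,"roll": 0,"hand": 0.01},
  {"dx": -0.0005,"dy": 0,"dz": 0,"roll": 0,"hand": 0.01},
])

```text
time: 6.4
ee_pos: [0.4982, 0.0913, 0.3016]
tcp_rot: [179.9, -0.1, 95.4]
wrist_force: [-0.2, 9.5, 1.9]
opening: 0.0135
```

```bash
python3 -c "
from h import *
look()
"
```

```text
t 6.40 tcp M x 97.5 y -0.3 z 301.6  F x 9.48 y -0.68 z 1.88 open 0.0135 [ 1.7993e+02 -1.1000e-01  9.5420e+01]
top 1.431 0.6 ('arm', -28, 'end x', np.float64(70.1), 'ztop', np.float64(108.3), 'slope', np.float64(-0.333)) ('arm', 28, 'end x', np.float64(70.6), 'ztop', np.float64(108.3), 'slope', np.float64(-0.326)) lamp end 87.0
scn 1.517 1.0 ('arm', -28, 'end x', np.float64(71.2), 'ztop', np.float64(109.3), 'slope', np.float64(-0.321)) ('arm', 28, 'end x', np.float64(71.2), 'ztop', np.float64(108.8), 'slope', np.float64(-0.344)) lamp end 146.9
t 6.50 tcp M x 97.6 y -0.3 z 301.6  F x 8.44 y 0.81 z 2.85 open 0.0137 [ 1.7993e+02 -1.0000e-01  9.5420e+01]
```

Force stepped from 6.5 to 9 N while the crossbar stopped moving, so it bears on the wall, and the lamp house end is unmoved at about 147. Releasing the knob and rising.

Emit:
drive_tool([
  {"dx": 0,"dy": 0,"dz": 0,"roll": 0,"hand": 0.03},
  {"dx": 0,"dy": 0,"dz": 0,"roll": 0,"hand": 0.045},
  {"dx": 0,"dy": 0,"dz": 0,"roll": 0,"hand": 0.045},
  {"dx": 0,"dy": 0,"dz": 0,"roll": 0,"hand": 0.045},
  {"dx": 0,"dy": 0,"dz": -0.02,"roll": 0,"hand": 0.045},
  {"dx": 0,"dy": 0,"dz": -0.05,"roll": 0,"hand": 0.045},
  {"dx": 0,"dy": 0,"dz": -0.08,"roll": 0,"hand": 0.045},
  {"dx": 0,"dy": 0,"dz": -0.1,"roll": 0,"hand": 0.0},
  {"dx": 0,"dy": 0,"dz": -0.1,"roll": 0,"hand": 0.0},
  {"dx": 0,"dy": 0,"dz": -0.1,"roll": 0,"hand": 0.0},
  {"dx": 0,"dy": 0,"dz": -0.1,"roll": 0,"hand": 0.0},
  {"dx": 0,"dy": 0,"dz": -0.1,"roll": 0,"hand": 0.0},
])

```text
time: 7.5
ee_pos: [0.4979, 0.0907, 0.3998]
tcp_rot: [-179.9, 0.0, 95.4]
wrist_force: [-0.1, 0.2, -0.2]
opening: -0.0002
```

```bash
python3 -c "
from h import *
look()
c=bot.camera('scene');save(c,'s6',(260,110,400,215),5)
"
```

```text
t 7.50 tcp M x 97.0 y 0.0 z 399.8  F x 0.20 y 0.04 z -0.20 open -0.0002 [-1.7988e+02  2.0000e-02  9.5380e+01]
top 1.43 0.5 ('arm', -28, 'end x', np.float64(70.1), 'ztop', np.float64(108.4), 'slope', np.float64(-0.333)) ('arm', 28, 'end x', np.float64(70.5), 'ztop', np.float64(108.0), 'slope', np.float64(-0.333)) lamp end 108.3
scn 1.415 1.2 ('arm', -28, 'end x', np.float64(70.6), 'ztop', np.float64(109.5), 'slope', np.float64(-0.328)) ('arm', 28, 'end x', np.float64(71.2), 'ztop', np.float64(109.3), 'slope', np.float64(-0.323)) lamp end 147.1
t 7.60 tcp M x 97.0 y 0.0 z 400.0  F x 0.76 y 1.10 z -0.32 open -0.0002 [-1.799e+02  1.000e-02  9.538e+01]
```

View pics/s6.png

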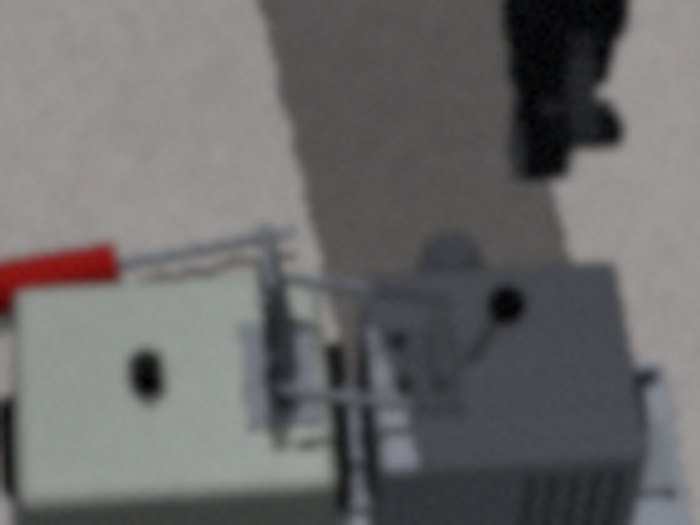

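The picture shows the lever upright at (275,340), the crossbar at the keeper near (450,350), and the knob standing free at (507,304). Nothing moved on release. Next I go with shut fingers to the lamp-side face of the lever.

Emit:
drive_tool([
  {"dx": -0.03,"dy": 0,"dz": 0,"roll": 0,"hand": 0.0},
  {"dx": -0.06,"dy": 0,"dz": 0,"roll": 0,"hand": 0.0},
  {"dx": -0.06,"dy": 0,"dz": 0.025,"roll": 0,"hand": 0.0},
  {"dx": -0.06,"dy": 0,"dz": 0.052,"roll": 0,"hand": 0.0},
  {"dx": -0.064,"dy": 0,"dz": 0.052,"roll": 0,"hand": 0.0},
  {"dx": -0.068,"dy": 0,"dz": 0.052,"roll": 0,"hand": 0.0},
  {"dx": -0.072,"dy": 0,"dz": 0.052,"roll": 0,"hand": 0.0},
  {"dx": -0.074,"dy": 0,"dz": 0.052,"roll": 0,"hand": 0.0},
  {"dx": -0.076,"dy": 0,"dz": 0.052,"roll": 0,"hand": 0.0},
  {"dx": -0.078,"dy": 0,"dz": 0.052,"roll": 0,"hand": 0.0},
])

```text
time: 8.48
ee_pos: [0.5055, 0.0131, 0.3503]
tcp_rot: [179.9, 0.0, 95.4]
wrist_force: [0.4, -0.1, 0.5]
opening: 0.0001
```

```bash
python3 -c "
from h import *
look()
"
```

```text
t 8.48 tcp M x 18.9 y -0.3 z 350.3  F x -0.09 y -0.39 z 0.49 open 0.0001 [1.7991e+02 1.0000e-02 9.5400e+01]Traceback (most recent call last):
  File "<string>", line 3, in <module>
    look()
    ~~~~^^
  File "h.py", line 41, in look
    p=A[m];k=np.polyfit(p[:,0],p[:,2],1);x=np.percentile(p[:,0],98);r+=[("arm",y0,"end x",round(x,1),"ztop",round(np.polyval(k,x),1),"slope",round(k[0],3))]
             ~~~~~~~~~~^^^^^^^^^^^^^^^^^
    raise TypeError("expected non-empty vector for x")
TypeError: expected non-empty vector for x
```

Emit:
drive_tool([
  {"dx": -0.003,"dy": 0,"dz": 0.0,"roll": 0,"hand": 0.0},
  {"dx": -0.006,"dy": 0,"dz": 0.0,"roll": 0,"hand": 0.0},
  {"dx": -0.009,"dy": 0,"dz": 0.0,"roll": 0,"hand": 0.0},
  {"dx": -0.012,"dy": 0,"dz": 0.0,"roll": 0,"hand": 0.0},
  {"dx": -0.015,"dy": 0,"dz": 0.001,"roll": 0,"hand": 0.0},
  {"dx": -0.018,"dy": 0,"dz": 0.001,"roll": 0,"hand": 0.0},
  {"dx": -0.021,"dy": 0,"dz": 0.002,"roll": 0,"hand": 0.0},
  {"dx": -0.0235,"dy": 0,"dz": 0.002,"roll": 0,"hand": 0.0},
  {"dx": -0.0235,"dy": 0,"dz": 0.002,"roll": 0,"hand": 0.0},
])

```text
time: 9.33
ee_pos: [0.5076, -0.0105, 0.347]
tcp_rot: [-180.0, -0.0, 95.4]
wrist_force: [0.4, 3.5, 1.5]
opening: 0.0003
```

```bash
cat >> h.py <<'E'
def look2(full=False):
    st()
    for n in ("top","scene"):
        A=toM(cloud(bot.camera(n)));z=A[...,2]
        a=(abs(abs(A[...,1])-28)<5)&(z>104.5)&(z<150)&(A[...,0]<90)&(A[...,0]>20); p=A[a]
        if len(p)>5:
            x=np.percentile(p[:,0],98);k=np.polyfit(p[:,0],p[:,2],1);print(n,"arms end",round(x,1),"ztop",round(np.polyval(k,x),1),"slope",round(k[0],3),end=" ")
        e=(abs(z-100)<4)&(abs(A[...,1])<45)&(A[...,0]>60)
        kp=(abs(A[...,1])<14)&(z>109)&(z<118)&(A[...,0]>50)&(A[...,0]<85)
        L=(abs(abs(A[...,1])-12)<4)&(z>106)&(z<190)&(A[...,0]<0)&(A[...,0]>-90); q=A[L]
        print(n,"lamp end",np.percentile(A[e][:,0],99).round(1),"keeper med",np.median(A[kp],0).round(1),"lever pts",q[np.argsort(q[:,0])][::max(1,len(q)//6)].round(0).astype(int).tolist())
E
python3 -c "
from h import *
look2()
"
```

```text
t 9.33 tcp M x -4.8 y -0.1 z 347.0  F x 3.49 y -0.70 z 1.53 open 0.0003 [-1.800e+02 -2.000e-02  9.537e+01]Traceback (most recent call last):
  File "<string>", line 3, in <module>
    look2()
    ~~~~~^^
  File "h.py", line 56, in look2
    print(n,"lamp end",np.percentile(A[e][:,0],99).round(1),"keeper med",np.median(A[kp],0).round(1),"lever pts",q[np.argsort(q[:,0])][::max(1,len(q)//6)].round(0).astype(int).tolist())
                       ~~~~~~~~~~~~~^^^^^^^^^^^^^^
    return _quantile_unchecked(
        a, q, axis, out, overwrite_input, method, keepdims, weights)
    return _ureduce(a,
                    func=_quantile_ureduce_func,
    ...<5 lines>...
                    overwrite_input=overwrite_input,
                    method=method)
    r = func(a, **kwargs)
    result = _quantile(arr,
                       quantiles=q,
    ...<2 lines>...
                       out=out,
                       weights=wgt)
    slices_having_nans = np.isnan(arr[-1, ...])
                                  ~~~^^^^^^^^^
IndexError: index -1 is out of bounds for axis 0 with size 0
```

```bash
sed -i 's/for n in ("top","scene"):/for n in ("scene",):/' h.py; python3 -c "
from h import *
look2()
"
```

```text
t 9.38 tcp M x -4.7 y -0.1 z 347.1  F x 3.27 y -0.10 z 0.61 open 0.0000 [-180.      0.     95.37]
scene arms end 69.3 ztop 109.5 slope -0.294 scene lamp end 143.7 keeper med [ 65.   -1.  114.3] lever pts [[-20, 9, 180], [-16, 12, 182], [-12, -12, 172], [-8, -12, 158], [-5, -15, 141], [-3, -14, 143], [0, -10, 184]]
```

The lamp house is following (end 147→143.7) and the crossbar is still under the lip. Continuing along the lever's arc.

Emit:
drive_tool([
  {"dx": -0.0035,"dy": 0,"dz": 0.0005,"roll": 0,"hand": 0.0},
  {"dx": -0.0065,"dy": 0,"dz": 0.0015,"roll": 0,"hand": 0.0},
  {"dx": -0.0095,"dy": 0,"dz": 0.0025,"roll": 0,"hand": 0.0},
  {"dx": -0.0122,"dy": 0,"dz": 0.0035,"roll": 0,"hand": 0.0},
  {"dx": -0.015,"dy": 0,"dz": 0.005,"roll": 0,"hand": 0.0},
  {"dx": -0.018,"dy": 0,"dz": 0.0065,"roll": 0,"hand": 0.0},
  {"dx": -0.0205,"dy": 0,"dz": 0.0083,"roll": 0,"hand": 0.0},
  {"dx": -0.0232,"dy": 0,"dz": 0.0102,"roll": 0,"hand": 0.0},
  {"dx": -0.0256,"dy": 0,"dz": 0.0122,"roll": 0,"hand": 0.0},
  {"dx": -0.028,"dy": 0,"dz": 0.0142,"roll": 0,"hand": 0.0},
  {"dx": -0.0303,"dy": 0,"dz": 0.0166,"roll": 0,"hand": 0.0},
  {"dx": -0.0326,"dy": 0,"dz": 0.019,"roll": 0,"hand": 0.0},
])

```text
time: 10.43
ee_pos: [0.5106, -0.0428, 0.3285]
tcp_rot: [180.0, 0.0, 95.4]
wrist_force: [-1.9, 2.9, 4.6]
opening: 0.0002
```

```bash
python3 -c "
from h import *
look2()
"
```

```text
t 10.43 tcp M x -37.1 y -0.1 z 328.5  F x 3.05 y 1.59 z 4.63 open 0.0002 [1.7997e+02 1.0000e-02 9.5400e+01]
scene arms end 61.4 ztop 110.6 slope -0.178 scene lamp end 137.7 keeper med [ 58.5  -0.5 114.3] lever pts [[-55, 8, 158], [-42, -15, 151], [-33, -11, 172], [-22, -8, 140], [-15, -12, 137], [-7, 10, 130], [-1, -13, 120]]
```

Emit:
drive_tool([
  {"dx": -0.0022,"dy": 0,"dz": 0.0027,"roll": 0,"hand": 0.0},
  {"dx": -0.0042,"dy": 0,"dz": 0.0054,"roll": 0,"hand": 0.0},
  {"dx": -0.006,"dy": 0,"dz": 0.0081,"roll": 0,"hand": 0.0},
  {"dx": -0.0077,"dy": 0,"dz": 0.0108,"roll": 0,"hand": 0.0},
  {"dx": -0.0092,"dy": 0,"dz": 0.0137,"roll": 0,"hand": 0.0},
  {"dx": -0.0107,"dy": 0,"dz": 0.0166,"roll": 0,"hand": 0.0},
  {"dx": -0.0119,"dy": 0,"dz": 0.0196,"roll": 0,"hand": 0.0},
  {"dx": -0.013,"dy": 0,"dz": 0.0226,"roll": 0,"hand": 0.0},
])

```text
time: 11.15
ee_pos: [0.5119, -0.056, 0.3053]
tcp_rot: [180.0, 0.0, 95.4]
wrist_force: [-0.5, -2.3, 2.6]
opening: -0.0004
```

```bash
python3 -c "
from h import *
look2()
"
```

```text
t 11.15 tcp M x -50.4 y -0.1 z 305.3  F x -2.26 y 0.70 z 2.59 open -0.0004 [1.800e+02 3.000e-02 9.537e+01]
scene arms end 61.1 ztop 110.1 slope -0.095 scene lamp end 136.2 keeper med [ 5.670e+01 -1.000e-01  1.143e+02] lever pts [[-69, -13, 135], [-56, -14, 152], [-43, -12, 130], [-31, -9, 127], [-19, -15, 121], [-11, -14, 119], [-1, -14, 118]]
```

Emit:
drive_tool([
  {"dx": -0.0008,"dy": 0,"dz": 0.002,"roll": 0,"hand": 0.0},
  {"dx": -0.001,"dy": 0,"dz": 0.004,"roll": 0,"hand": 0.0},
  {"dx": -0.0015,"dy": 0,"dz": 0.006,"roll": 0,"hand": 0.0},
  {"dx": -0.002,"dy": 0,"dz": 0.008,"roll": 0,"hand": 0.0},
  {"dx": -0.002,"dy": 0,"dz": 0.0095,"roll": 0,"hand": 0.0},
  {"dx": -0.002,"dy": 0,"dz": 0.0095,"roll": 0,"hand": 0.0},
])

```text
time: 11.7
ee_pos: [0.5119, -0.0575, 0.2955]
tcp_rot: [-180.0, -0.0, 95.4]
wrist_force: [0.0, -0.7, 0.0]
opening: 0.0
```

```bash
python3 -c "
from h import *
look2()
"
```

```text
t 11.70 tcp M x -51.9 y -0.0 z 295.5  F x -0.72 y 0.03 z 0.00 open 0.0000 [-1.7995e+02 -2.0000e-02  9.5390e+01]
scene arms end 61.1 ztop 110.5 slope -0.051 scene lamp end 136.3 keeper med [ 56.7  -1.1 114.7] lever pts [[-71, -9, 121], [-59, -9, 124], [-45, -14, 122], [-35, -11, 124], [-21, -13, 118], [-11, 16, 118], [-1, -11, 117]]
```

Contact force dropped to 0, so it went over center and the lever snapped ahead of the hand. A light press confirms whether it is home.

Emit:
drive_tool([
  {"dx": 0,"dy": 0,"dz": 0.001,"roll": 0,"hand": 0.0},
  {"dx": 0,"dy": 0,"dz": 0.002,"roll": 0,"hand": 0.0},
  {"dx": 0,"dy": 0,"dz": 0.0025,"roll": 0,"hand": 0.0},
  {"dx": 0,"dy": 0,"dz": 0.0025,"roll": 0,"hand": 0.0},
])

```text
time: 12.08
ee_pos: [0.512, -0.0576, 0.2935]
tcp_rot: [-180.0, -0.0, 95.4]
wrist_force: [0.8, -0.5, 0.6]
opening: 0.0004
```

```bash
python3 -c "
from h import *
st()
"
```

```text
t 12.08 tcp M x -52.0 y -0.1 z 293.5  F x -0.60 y -0.70 z 0.60 open 0.0004 [-180.     -0.     95.39]
```

Emit:
drive_tool([
  {"dx": 0,"dy": 0,"dz": 0.0007,"roll": 0,"hand": 0.0},
  {"dx": 0,"dy": 0,"dz": 0.0014,"roll": 0,"hand": 0.0},
  {"dx": 0,"dy": 0,"dz": 0.0014,"roll": 0,"hand": 0.0},
])

```text
time: 12.33
ee_pos: [0.5119, -0.0576, 0.2934]
tcp_rot: [179.9, 0.0, 95.4]
wrist_force: [-3.0, 0.4, 8.5]
opening: 0.0003
```

```bash
python3 -c "
from h import *
st()
"
```

```text
t 12.33 tcp M x -52.0 y -0.0 z 293.4  F x 0.72 y 2.94 z 8.47 open 0.0003 [1.7993e+02 1.0000e-02 9.5390e+01]
```

The lever sits firm on its bumper at tip z ≈120 with 8.5 N. Lifting straight off and checking.

Emit:
drive_tool([
  {"dx": 0,"dy": 0,"dz": -0.02,"roll": 0,"hand": 0.0},
  {"dx": 0,"dy": 0,"dz": -0.05,"roll": 0,"hand": 0.0},
  {"dx": 0,"dy": 0,"dz": -0.09,"roll": 0,"hand": 0.0},
  {"dx": -0.04,"dy": 0,"dz": -0.12,"roll": 0,"hand": 0.0},
  {"dx": -0.08,"dy": 0,"dz": -0.12,"roll": 0,"hand": 0.0},
  {"dx": -0.1,"dy": 0,"dz": -0.12,"roll": 0,"hand": 0.0},
  {"dx": -0.1,"dy": 0,"dz": -0.12,"roll": 0,"hand": 0.0},
  {"dx": -0.1,"dy": 0,"dz": -0.12,"roll": 0,"hand": 0.0},
])

```text
time: 13.0
ee_pos: [0.5214, -0.1584, 0.4118]
tcp_rot: [-180.0, -0.0, 95.2]
wrist_force: [-0.0, 0.7, 0.6]
opening: 0.0
```

```bash
python3 -c "
from h import *
look2()
c=bot.camera('scene');save(c,'s7',(260,110,400,215),5)
A=toM(cloud(c));q=A[(abs(A[...,1])<14)&(A[...,2]>108)&(A[...,0]<-55)&(A[...,0]>-75)];print('lever end z',np.percentile(q[:,2],[10,50,90]))
"
```

```text
t 13.00 tcp M x -153.2 y -0.0 z 411.8  F x 0.68 y -0.04 z 0.57 open 0.0000 [-1.7997e+02 -2.0000e-02  9.5250e+01]
scene arms end 66.2 ztop 109.4 slope -0.058 scene lamp end 136.1 keeper med [ 56.8   0.2 114.1] lever pts [[-72, -8, 117], [-60, 16, 120], [-46, 12, 123], [-34, 14, 120], [-21, -14, 112], [-11, -15, 113], [-1, -10, 118]]
lever end z [118.43926565 120.64128482 122.72787524]
```

View pics/s7.png

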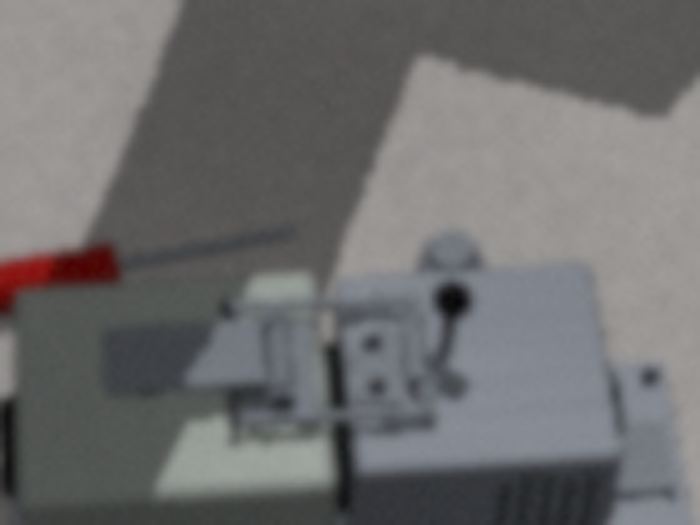

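The picture shows the lever flat at (185,355), the crossbar at the keeper near (420,370), the knob at (453,299), and the lamp house drawn up, with the hand clear. The lever end is at z 120.6 mm (home is 120). The lamp house end is at about 136 mm, so its origin is at about 26–27 mm. Handing in.

```bash
python3 -c "
from h import *
st();print(bot.job_done())"
```

```text
t 13.10 tcp M x -151.7 y -0.1 z 411.9  F x 0.64 y 0.33 z -0.96 open -0.0005 [-1.7997e+02 -3.0000e-02  9.5380e+01]
the job is handed in; nothing more can be done
None
```

The latch is closed and holding the lamp house drawn up against the seal, and I handed the job in at 13.1 s of the 62 s allowed. The hand-in itself gives no verdict.

- **Hooking:** I held the bail by its knob, carried the crossbar over the keeper and lowered it behind the lip. I then drew it back until the wrist force rose from about 6.5 N to 9 N and the crossbar stopped. The lamp house had not moved at that point.
- **Closing:** With the fingers shut, I pushed the lever along its arc until it went over center. I finished with a light press of about 8.5 N against the bumper, then moved the hand clear.

**Last checks:**
- **Lever:** its end is at z ≈ 120.6 mm (home is 120 mm).
- **Lamp house:** its far end went from about 147 mm to 136 mm. That puts its origin at about 26–27 mm, below the 34 mm limit.
- **Crossbar:** it is behind the keeper with its centre at about z 106.5 mm, under the lip.
- **Robot and bench:** wrist force is near zero. The driver and objective look unmoved in the last picture. The cleaner was outside that crop, and I measured none of the three.

**Disagreements:**
- **Ball slip:** the ball slipped about 5 mm in the pads while I lowered it, so the lever stood near 1.5 rad instead of the 1.8 I planned. The crossbar still went behind the lip.
- **Crossbar force:** about 4 N of the wrist force at bearing should be lever hinge friction (from the given 0.08 Nm). I could not measure the crossbar-to-keeper force separately, but it should have stayed under 10 N.

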